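# Flip open the nozzle case at the printer bench

## Robot

A 7-joint arm with a two-finger parallel gripper is mounted at the origin on the work surface. World frame = base frame: x ahead of the robot, y to its left, z up, the work surface at z = 0. Lengths are in mm, angles in rad, forces in N, time in s.
With the tool pointing down it reaches from about 400 to 875 mm from the base axis. Payload 6.5 kg.
Tool frame: the origin (TCP) lies midway between the tips of the shut fingers; the grasp point (between the pads) lies 19 mm behind it; z points along the fingers, x is the direction in which the jaws open and shut, and the axes are right-handed (so a half turn about z gives the same grasp; the last joint's range is limited). The gripper opens to 85 mm and grips with 20 to 120 N. Pads are 22 mm wide; open, the fingers measure 114 mm over their backs; the gripper's body (76 mm by 85 mm) begins 54 mm behind the grasp point. The pads swing forward as they close: fully open they stand 13 mm farther back than shut.
Start: joints at [-1.213, 0.536, -0.004, 1.538, 0.003, 1.067, -0.071], TCP at [267.292, 592.491, 231.29] pointing down, gripper open.
Joint ranges: [-2.7, 2.7], [-0.37, 2.16], [-1.27, 1.26], [0.24, 2.4], [-1.31, 4.45], [0.19, 1.91], [-2.76, 2.76]. Speed limits (rad/s): [2.39, 2.39, 3.14, 3.14, 3.14, 3.14, 3.14].

## Interface

Orientations are given as a unit quaternion [x, y, z, w].
In Python, from workcell import monitor, viewer, hand_in gives the robot as it stands.
- The arm moves only by the tool jog_arm, never from a script. Its argument "steps" is a list of rows, each a list of 5 numbers: the shift along the world's x, y, z in m, then the turn about the world's z in rad, then the finger opening in m, from 0 to 0.0854. A call has 1 to 8 rows; each row is the pose to reach, as a shift and turn from the pose commanded when the call began; what a row does not reach only later rows make up. A row lasts 1/8 s, in which the tool goes at most 62.5 mm and 10.7 degrees, less where a joint would pass 70% of its speed; a pose out of reach is approached as far as the arm can. A call with a gripper value outside its range is refused whole. The fingers move at their own pace and stop on an object; "squeeze" is the grip in N (left out, the last holds). Time passes only in rows, so rows that repeat a pose let the fingers close. It gives the time, the measured TCP pose, the force and the opening at its end, in the units of the state.
- monitor.read_state(): the state, without advancing time (a new reading comes with each control period).
- viewer.camera(name): name is "scene" or "top"; returns a dict with "color" (420x560x3 uint8, red, green, blue), "fx", "fy", "cx", "cy" (pixels), "rvec" (rotation vector, rad) and "tvec" (3), from world to camera coordinates, as OpenCV has them. Camera axes: x right, y down, z forward; pixel columns grow to the right and rows downward; lengths in mm; the calibration is good to about 2 mm. A picture is of the moment at which its call begins. There is no depth.
- hand_in(): hands the job in, once; it reports no verdict.
The state is a dict: "time": time; "joint_positions": joint angles; "joint_velocities": joint speeds; "joint_torque": joint torques, N m; "eef_pos": TCP position; "tool_rot": TCP orientation; "ft_force": force on the tool from outside, world axes, zero at the start; "moment": the same for the moment, N m; "grip_width": opening from 0.0 (shut) to 1.0 (fully open).
Only numpy, scipy, OpenCV 4.12 (cv2) and the standard library are available. Lean on these libraries where they do the work, as an engineer would, in place of code of your own. Each camera call takes 0.05 s, during which the arm holds its last target.

## Task

Push the small green spool that stands in front of the orange-lidded case aside until it stands wholly on the round cork mat, sliding it along the bench and never lifting or toppling it. Then, push the orange lid up by its front lip and over, so that it leans back and stays open by itself. Leave the blue-lidded case shut and the other things on the bench where they are.

Things in the scene. Friction and masses are not known exactly. Their poses are not given: they have to be found in the camera images.
- orange_case: Grey plastic box 100 mm deep (its x) x 140 mm wide (its y) x 60 mm high, walls 4 mm, fixed to the bench, not movable. Origin: centre of its underside on the bench; its x axis is horizontal and points from its front (lip side, facing the robot) to its back (hinge side), y to its left. It carries the orange lid. Yaw within 0.3 rad of the world's.
- orange_lid (a joint): Angle of the orange lid, rad: 0 shut (level), grows as it swings up and back, 2.0 is the open stop. About 0.12 kg on a hinge with hardly any friction: let go below about 1.5 rad it falls shut, beyond that it falls open to the stop. Shut, its lower face is 60.5 mm above the bench and its lip stands out 25 mm in front of the box, free space under it down to the bench.
- orange_lid_hinge (a point): Point on the orange lid's hinge axis at mid-width, on the lid's lower face, 60.5 mm above the bench, over the back edge of the box. Axes turn with the lid: when shut x points back (away from the lip), y along the hinge axis, z up.
- orange_lid_lip (a point): Middle of the front edge of the orange lid, at half its thickness, 125 mm in front of the hinge axis (64.5 mm above the bench when shut). The lid is a flat plate 125 mm front to hinge, 146 mm wide, 8 mm thick, with a panel raised 2 mm on top. Moves and turns with the lid.
- mat: Round cork mat, 92 mm in diameter, 1 mm thin, fixed flat on the bench; it is no obstacle, the spool slides over its edge freely. Origin: its centre, on the bench.
- blue_case: Grey plastic box 100 mm deep (its x) x 140 mm wide (its y) x 60 mm high, walls 4 mm, fixed to the bench, not movable. Origin: centre of its underside on the bench; its x axis is horizontal and points from its front (lip side, facing the robot) to its back (hinge side), y to its left. It carries the blue lid, same as the orange one; the two may have changed places.
- blue_lid (a joint): Angle of the blue lid, rad: 0 shut; to be left shut.
- glue: Small white glue bottle with a red cap standing upright behind and between the cases, 30 mm in diameter, 100 mm high. Origin: centre of its underside. To be left alone.
- driver: Screwdriver with a yellow handle lying on the bench at the left. Origin: under its middle. To be left alone.
- pliers: Long-nosed pliers, 160 mm long, 12 mm thick, black handles, lying on the bench at the right. Origin: under the pivot. To be left alone.
- cutters: Side cutters, 140 mm long, 12 mm thick, black handles, lying on the bench at the right. Origin: under the pivot. To be left alone.
- nut_a: Brass thumb nut, 22 mm in diameter, 12 mm high, lying behind the cases. Origin: centre of its underside. To be left alone.
- nut_b: A second brass thumb nut, same size. To be left alone.
- spool: Small spool of dark green filament with bright green end discs, a white dot on top, lying flat (axis upright) loose on the bench in front of the orange-lidded case: 56 mm in diameter (green middle 53 mm), 44 mm high, about 0.12 kg. It slides under a light push of about 1 N. Origin: centre of its underside.

How it is judged (in metres and radians):
On the way, in this order (a step that is already met when the one before it is completed fails the run):
1. the spool stands wholly on the cork mat, the orange lid still shut (horizontal distance between spool and mat below 0.019 m and linear speed of spool below 0.02 m/s and value of joint orange_lid below 0.1 rad), for 0.2 s.
2. the orange lid has been swung past its balance point (value of joint orange_lid above 1.65 rad), for 0.1 s.
At the end, for the whole second after the job is handed in: The orange lid leans back at rest at its open stop (over 1.85 rad), the spool stands upright and still on the bench with its centre within 19 mm of the mat's centre (wholly on the mat, to 1 mm), the blue lid is shut (under 0.05 rad) (value of joint orange_lid above 1.85 rad and velocity of joint orange_lid between -0.1 and 0.1 rad/s and horizontal distance between spool and mat below 0.019 m and angle between spool's own z axis and vertical below 0.1 rad and height (world z) of spool below 0.006 m and linear speed of spool below 0.01 m/s and value of joint blue_lid below 0.05 rad); the robot touches nothing.
It fails at once if the spool is lifted (10 mm) or toppled (0.35 rad) (height (world z) of spool above 0.01 m or angle between spool's own z axis and vertical above 0.35 rad).
It fails at once if the blue lid is raised (0.15 rad) (value of joint blue_lid above 0.15 rad).
It fails at once if a bystander is moved by more than 25 mm or toppled (distance of any of glue, driver, pliers, cutters, nut_a, nut_b from where it was at the start of the episode above 0.025 m or angle between glue's own z axis and vertical above 0.35 rad).
It also fails if it takes over 72 s, if anything falls off the work surface, if the arm or the gripper's body presses on something with over 40 N, if the wrist force passes 120 N, or if a joint passes its speed limit or range.

## Working session

There is one attempt and no reset: what is moved stays moved. The work goes in short steps, Python scripts to look and compute and a tool call to move; the robot and the scene stay as the last step left them, time stands still between calls to the robot, and variables do not carry over. Pictures are saved under pics/ and viewed, and the job is handed in when it is done.

Besides the shell and the picture viewer there is one more tool, called after "Emit:" as name([rows], argument=value, ...), one row to a line, values as JSON. jog_arm: Moves the arm, as the interface text tells. Its arguments: {"type":"object","properties":{"steps":{"type":"array"},"squeeze":{"type":"number"}},"required":["steps"]}

```bash
mkdir -p pics
cat > h.py <<'E'
import numpy as np, cv2, json
from workcell import monitor, viewer
def snap(n,f):
    c=viewer.camera(n); cv2.imwrite(f"pics/{f}.png",c["color"][:,:,::-1]); 
    d={k:(np.array(c[k]).tolist()) for k in c if k!="color"}; json.dump(d,open(f"pics/{n}.json","w")); return c
def cal(n):
    d=json.load(open(f"pics/{n}.json")); K=np.array([[d["fx"],0,d["cx"]],[0,d["fy"],d["cy"]],[0,0,1]]); 
    R=cv2.Rodrigues(np.array(d["rvec"],float))[0]; return K,R,np.array(d["tvec"],float).ravel()
def px2w(n,u,v,z):
    K,R,t=cal(n); r=R.T@np.linalg.inv(K)@np.array([u,v,1.]); c=-R.T@t; return (c+r*(z-c[2])/r[2])
def w2px(n,p):
    K,R,t=cal(n); q=K@(R@np.array(p,float)+t); return q[:2]/q[2]
def crop(f,o,x0,y0,x1,y1,s):
    im=cv2.imread(f"pics/{f}.png")[y0:y1,x0:x1]; cv2.imwrite(f"pics/{o}.png",cv2.resize(im,None,fx=s,fy=s,interpolation=cv2.INTER_CUBIC))
E
python3 - <<'E'
from h import *
snap("scene","s0");snap("top","t0")
s=monitor.read_state()
print(s)
for n in("scene","top"):
    K,R,t=cal(n);print(n,K[0,0],-R.T@t)
E
```

```text
{'time': 0.1, 'joint_positions': array([-1.21318375,  0.53711654, -0.00444095,  1.53877828,  0.00259269,
        1.06732162, -0.07121932]), 'joint_velocities': array([-1.58322625e-03, -1.08839983e-03, -1.03887501e-03, -4.56225443e-04,
       -2.58526469e-06,  1.32843253e-04, -1.49886470e-03]), 'joint_torque': array([ 3.04380213e-03, -5.84558666e+01,  1.05198920e+00, -2.59774572e+01,
        1.26905611e-02,  4.59493924e-03, -7.60722600e-06]), 'eef_pos': array([267.0759547 , 591.95692245, 230.48220628]), 'tool_rot': array([ 8.39997445e-01,  5.42589751e-01, -6.47604956e-04,  4.84880060e-04]), 'ft_force': array([-0.33500377,  0.58346667, -0.0687682 ]), 'moment': array([-0.00458045,  0.00434342, -0.03665932]), 'grip_width': 1.0026444486289017}
scene 484.75004890668146 [1271.23466097  767.09718205  930.42271925]
top 471.0942046146672 [ 351.62834718   -6.03409993 1371.89162135]
```

View pics/s0.png

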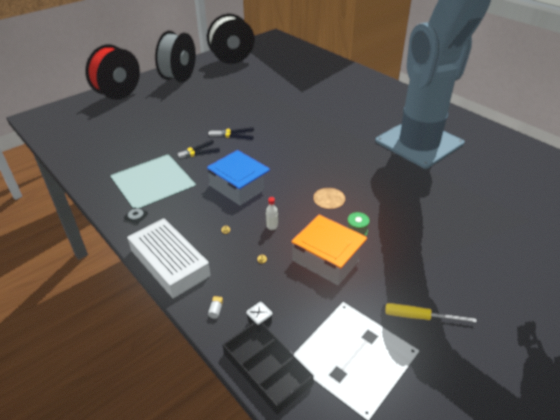

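View pics/t0.png

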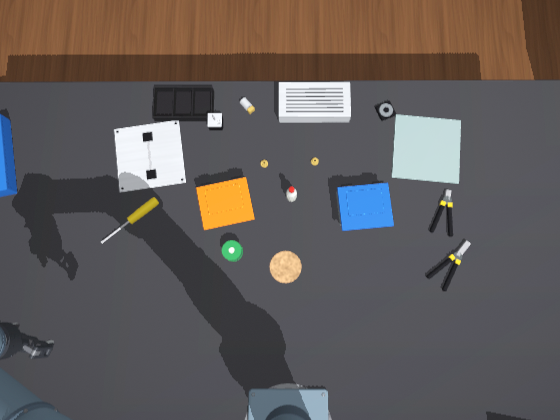

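The scene shows the orange case on the left at top-view (226,203), the spool in front of it at (232,250), the cork mat at (286,267), and the blue case at (366,206). I'll enlarge the crop for measurements.

Run:
```python
from h import *
crop("t0","t0c",180,165,330,295,5)
crop("s0","s0c",270,170,400,290,5)
im=cv2.cvtColor(cv2.imread("pics/t0.png"),cv2.COLOR_BGR2HSV)
def blob(lo,hi,box):
    m=cv2.inRange(im,lo,hi); z=np.zeros_like(m); x0,y0,x1,y1=box; z[y0:y1,x0:x1]=m[y0:y1,x0:x1]
    p=cv2.findNonZero(z); return p
o=blob((8,180,120),(18,255,255),(190,170,260,240)); r=cv2.minAreaRect(o); print("lid",r)
b=cv2.boxPoints(r)
for q in b: print(q,px2w("top",*q,68.5).round(1))
print("lidc",px2w("top",*r[0],68.5))
g=blob((50,120,60),(85,255,255),(215,235,250,270)); c,rad=cv2.minEnclosingCircle(g); print("spool",c,rad,px2w("top",*c,44))
m=blob((8,40,80),(25,175,255),(265,245,306,290)); c,rad=cv2.minEnclosingCircle(m); print("mat",c,rad,px2w("top",*c,1))
```

```text
lid ((224.5798797607422, 202.9833526611328), (43.44225311279297, 51.64121627807617), 78.2317123413086)
[194.87189 186.98502] [663.7 264.2  68.5]
[245.42764 176.45258] [694.4 120.7  68.5]
[254.28787 218.98169] [571.2  93.8  68.5]
[203.73212 229.51413] [541.4 234.9  68.5]
lidc [617.11224092 178.39266832  68.5       ]
spool (232.0, 250.0) 10.816754341125488 [486.50078638 157.52632305  44.        ]
mat (285.0, 266.546875) 16.577163696289062 [442.82174058   8.17313924   1.        ]
```

View pics/t0c.png

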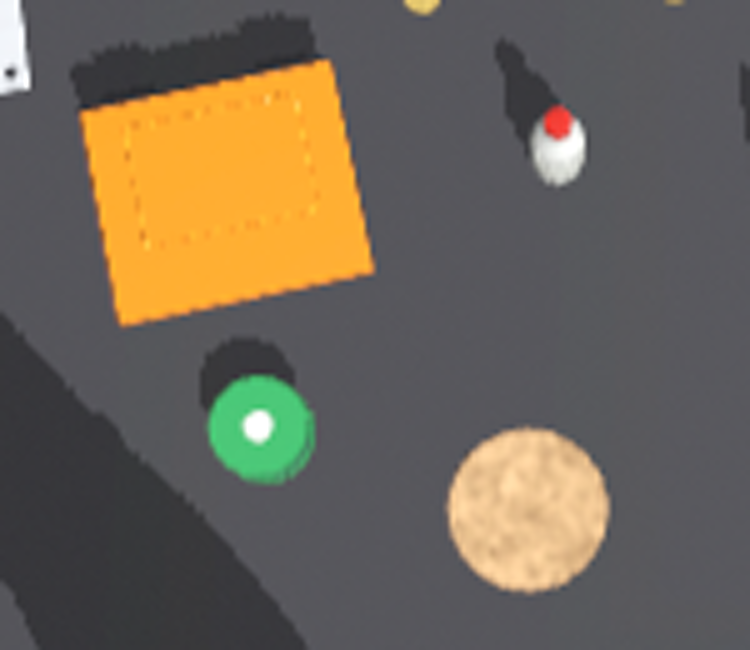

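View pics/s0c.png

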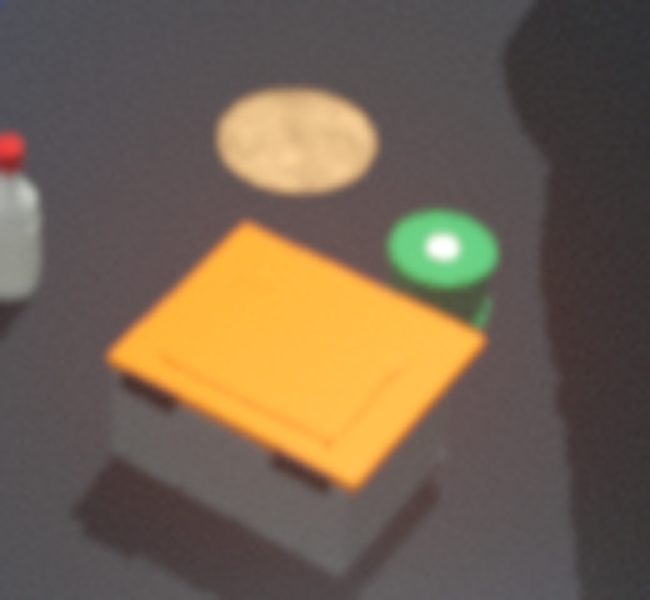

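Run:
```python
from h import *
f=lambda X,Y,x0=180,y0=165:(x0+(X+.5)/5-.5,y0+(Y+.5)/5-.5)
C=[px2w("top",*f(*q),68.5) for q in((81,110),(331,60),(374,271),(121,326))]
for c in C:print(c.round(1))
fl=(C[2]+C[3])/2; bk=(C[0]+C[1])/2; d=bk-fl; print("front",fl,"back",bk,np.linalg.norm(d),np.linalg.norm(C[3]-C[2]),"yaw",np.arctan2(d[1],d[0]), [np.arctan2(*( (a-b)[[0,1]]*[-1,1])) for a,b in((C[0],C[1]),(C[3],C[2]))])
print("spool t",px2w("top",*f(258,426),44),px2w("top",*f(260,428),44)); print("mat t",px2w("top",*f(527.5,509.5),1))
g=lambda X,Y:f(X,Y,270,170)
print("spool s",px2w("scene",*g(442,247),44));print("mat s",px2w("scene",*g(297.5,141),1))
for q in((247,222),(486,341),(352,490),(107,355)): print(px2w("scene",*g(*q),68.5).round(1))
```

```text
[664.8 261.6  68.5]
[693.9 119.6  68.5]
[571.7  93.5  68.5]
[540.6 234.7  68.5]
front [556.16157031 164.08802321  68.5       ] back [679.37773891 190.60995049  68.5       ] 126.0382355946171 144.626732641921 yaw 0.21201236399921403 [np.float64(0.20198850109662472), np.float64(0.21631706103872186)]
spool t [487.06788264 159.80188431  44.        ] [485.93548653 158.6455127   44.        ]
mat t [442.95669504   7.88369698   1.        ]
spool s [484.31017285 156.12141964  44.        ]
mat s [440.87208488   5.3544211    1.        ]
[569.4  91.   68.5]
[541.8 235.6  68.5]
[665.2 261.5  68.5]
[692.5 117.2  68.5]
```

Emit:
jog_arm([
  [0.03,-0.055,0,0.02,0.0854],
  [0.06,-0.11,0,0.04,0.0854],
  [0.085,-0.165,0,0.06,0.0854],
  [0.115,-0.22,0,0.08,0.0854],
  [0.14,-0.275,0,0.1,0.0854],
  [0.165,-0.33,0,0.12,0.0854],
  [0.19,-0.385,-0.02,0.14,0.0854],
  [0.219,-0.434,-0.04,0.14,0.0854],
], squeeze=20)

```text
time: 1.1
eef_pos: [486.7, 156.6, 191.0]
tool_rot: [0.8, 0.6, 0.0, 0.0]
ft_force: [0.9, 0.6, 0.5]
grip_width: 1.001
```

Emit:
jog_arm([
  [-0.001,0.001,-0.04,0,0.0854],
  [-0.001,0.001,-0.08,0,0.0854],
  [-0.001,0.001,-0.11,0,0.0854],
  [-0.001,0.001,-0.14,0,0.0854],
  [-0.001,0.001,-0.16,0,0.0854],
  [-0.001,0.001,-0.175,0,0.0854],
  [-0.001,0.001,-0.18,0,0.0854],
  [-0.001,0.001,-0.18,0,0.0854],
])

```text
time: 2.1
eef_pos: [485.4, 159.5, 11.4]
tool_rot: [0.8, 0.6, 0.0, 0.0]
ft_force: [-0.5, 0.6, 0.2]
grip_width: 1.002
```

Run:
```python
from h import *
snap("scene","s1");crop("s1","s1c",270,130,420,250,5)
```

```text
(no output)
```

View pics/s1c.png

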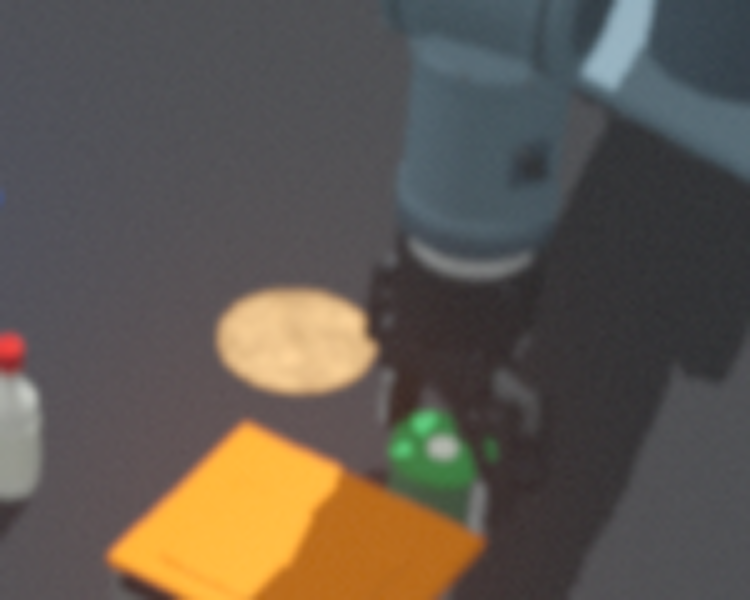

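The fingers straddle the spool, whose white dot at crop (442,447) has not moved. I'll close the fingers to a loose 60 mm cage and push along the jaw axis with the trailing finger.

Emit:
jog_arm([
  [0,0,0,0,0.06],
  [0,0,0,0,0.06],
  [0,0,0,0,0.06],
  [-0.003,-0.01,0,0,0.06],
  [-0.006,-0.022,0,0,0.06],
  [-0.01,-0.034,0,0,0.06],
  [-0.014,-0.047,0,0,0.06],
  [-0.017,-0.06,0,0,0.06],
])

```text
time: 3.15
eef_pos: [467.9, 98.4, 11.3]
tool_rot: [0.8, 0.6, -0.0, -0.0]
ft_force: [0.3, 0.9, 0.5]
grip_width: 0.701
```

Run:
```python
from h import *
snap("scene","s2");crop("s2","s2c",270,130,420,250,5)
print(monitor.read_state()["ft_force"],monitor.read_state()["eef_pos"],monitor.read_state()["grip_width"])
```

```text
[-0.9120771  -1.45503078 -0.21500434] [467.24384713  96.04996865  11.16675476] 0.7008248461862787
```

View pics/s2c.png

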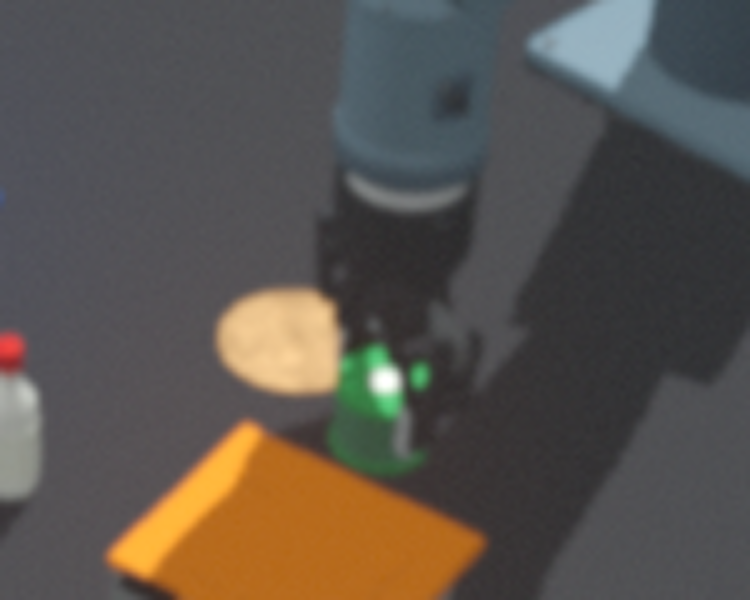

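Run:
```python
from h import *
p=px2w("scene",270+385.5/5-.5,130+380.5/5-.5,44);print(p)
s=monitor.read_state()["eef_pos"]; d=p[:2]-s[:2]; a=1.287; print(d@[np.cos(a),np.sin(a)], d@[-np.sin(a),np.cos(a)])
```

```text
[466.78599237  97.17694224  44.        ]
0.9536936406559849 0.7550952910955225
```

The dot at crop (385,380) puts the spool centred between the fingers with under 2 mm of lateral drift, so I'll continue to the mat.

Emit:
jog_arm([
  [-0.0035,-0.013,0,0,0.06],
  [-0.0075,-0.027,0,0,0.06],
  [-0.011,-0.041,0,0,0.06],
  [-0.015,-0.055,0,0,0.06],
  [-0.019,-0.069,0,0,0.06],
  [-0.023,-0.082,0,0,0.06],
  [-0.0255,-0.09,0,0,0.06],
  [-0.0265,-0.092,0,0,0.06],
])

```text
time: 4.2
eef_pos: [441.7, 7.0, 11.3]
tool_rot: [0.8, 0.6, 0.0, 0.0]
ft_force: [0.3, 0.5, -0.1]
grip_width: 0.704
```

Run:
```python
from h import *
snap("scene","s3");crop("s3","s3c",270,130,420,250,5)
s=monitor.read_state();print(s["ft_force"],s["eef_pos"])
```

```text
[-0.61996038 -0.2462349  -0.78079551] [441.65701798   7.10770948  11.30238931]
```

View pics/s3c.png

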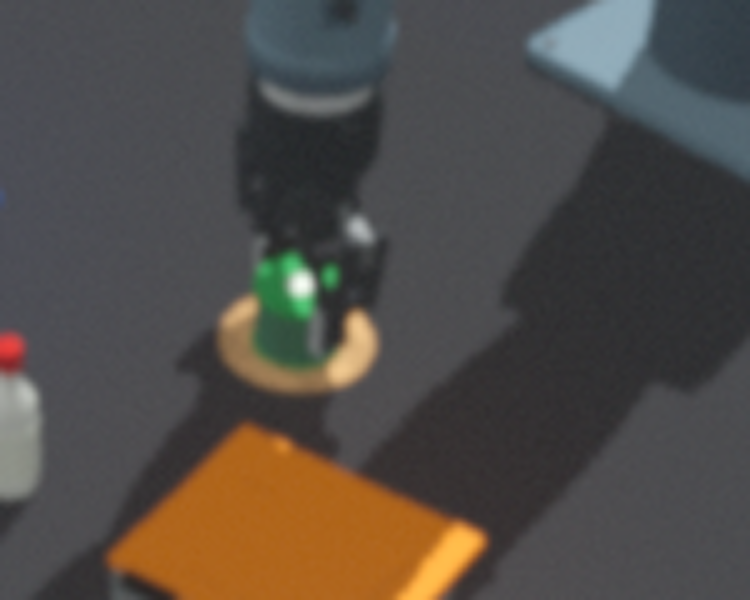

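The spool is inside the mat's ring, with its dot at crop (301,285). I'll release it and rise.

Emit:
jog_arm([
  [0,0,0,0,0.0854],
  [0,0,0,0,0.0854],
  [0,0,0,0,0.0854],
  [0,0,0,0,0.0854],
  [0,0,0.03,0,0.0854],
  [0,0,0.07,0,0.0854],
  [0,0,0.11,0,0.0854],
  [0,0,0.15,0,0.0854],
])

```text
time: 5.25
eef_pos: [441.5, 7.5, 162.6]
tool_rot: [0.8, 0.6, -0.0, 0.0]
ft_force: [0.0, -0.8, 0.6]
grip_width: 0.999
```

Emit:
jog_arm([
  [0.02,0.04,0,0.1,0],
  [0.03,0.08,0,0.2,0],
  [0.035,0.12,0,0.3,0],
  [0.035,0.145,0,0.4,0],
  [0.035,0.145,0,0.49,0],
  [0.035,0.145,0,0.49,0],
])

```text
time: 6.0
eef_pos: [476.5, 152.5, 161.1]
tool_rot: [0.631, 0.776, -0.0, -0.0]
ft_force: [-0.3, -0.6, -0.1]
grip_width: 0.001
```

Run:
```python
from h import *
snap("scene","s4");crop("s4","s4c",270,130,420,250,5)
snap("top","t4");crop("t4","t4c",180,165,330,295,5)
s=monitor.read_state();print(s["ft_force"],s["eef_pos"],s["grip_width"],s["joint_positions"],s["tool_rot"])
```

```text
[-0.06673866 -0.20743772  0.61240171] [476.69168517 151.98414068 161.20008448] -0.0010000222323351424 [-0.33296363  0.38334741 -0.08037173  1.98578671  0.04316953  0.77439402
  1.33606371] [ 6.31559232e-01  7.75327608e-01 -1.89382390e-04 -1.42251729e-05]
```

View pics/s4c.png

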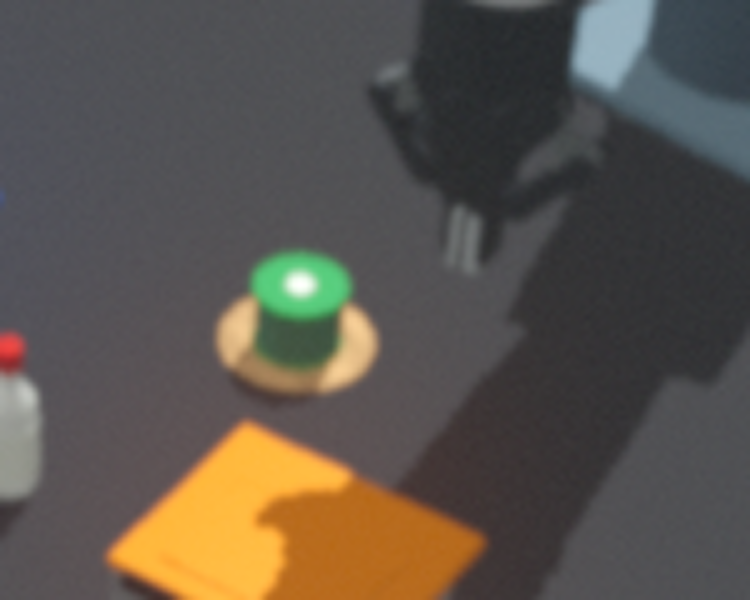

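View pics/t4c.png

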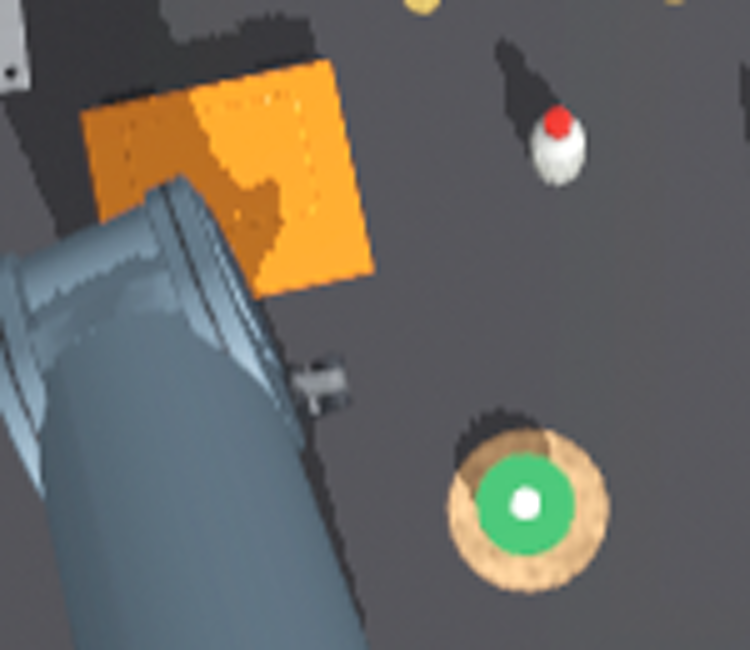

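Emit:
jog_arm([
  [0,0,-0.04,0,0],
  [0,0,-0.08,0,0],
  [0.015,0.002,-0.105,0,0],
  [0.03,0.003,-0.116,0,0],
  [0.042,0.004,-0.116,0,0],
  [0.049,0.005,-0.116,0,0],
  [0.049,0.005,-0.116,0,0],
])

```text
time: 6.98
eef_pos: [526.9, 157.7, 46.3]
tool_rot: [0.631, 0.776, 0.001, 0.001]
ft_force: [-0.3, 0.9, 0.4]
grip_width: 0.0
```

Run:
```python
from h import *
snap("scene","s5");crop("s5","s5c",270,130,420,250,5)
s=monitor.read_state();print(s["ft_force"],s["eef_pos"],s["grip_width"],s["joint_positions"])
print(px2w("top",180+526.5/5-.5,165+503.5/5-.5,44),px2w("scene",270+300.5/5-.5,130+285.5/5-.5,44))
```

```text
[-0.15415203 -0.33318261 -0.15062342] [526.1693797  157.63399082  46.04973538] -0.0014484296985050097 [-0.32324355  0.63970822 -0.06484463  1.91471051  0.06972425  0.58820319
  1.34352281]
[443.72082231   8.29104676  44.        ] [441.70414145   5.00803595  44.        ]
```

View pics/s5c.png

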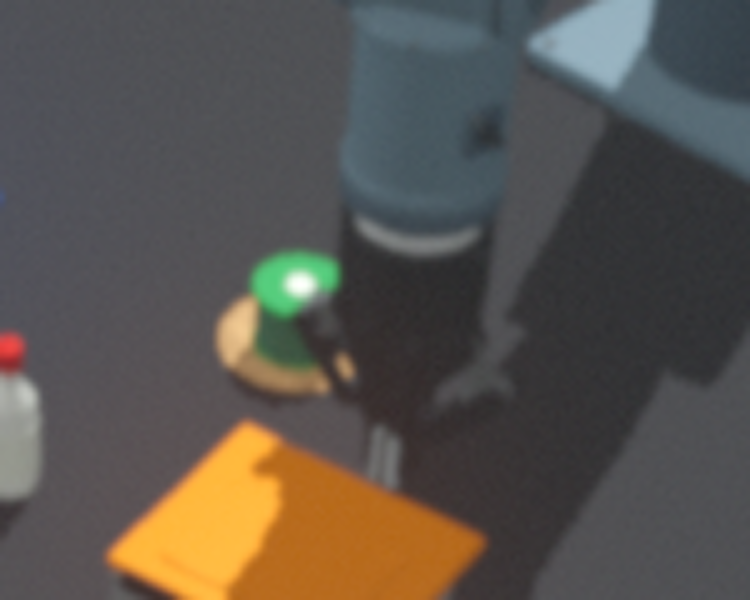

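The spool measures within about 1 mm of the mat centre. The shut fingers stand in front of the lip's middle, so I'll feel for contact.

Emit:
jog_arm([
  [0.008,0.0017,0,0,0],
  [0.014,0.003,0,0,0],
  [0.017,0.0036,0,0,0],
  [0.019,0.004,0,0,0],
  [0.019,0.004,0,0,0],
])

```text
time: 7.65
eef_pos: [544.8, 161.5, 45.2]
tool_rot: [0.631, 0.776, -0.0, -0.0]
ft_force: [0.6, 0.4, 0.6]
grip_width: 0.003
```

Emit:
jog_arm([
  [0.002,0.0004,0,0,0],
  [0.002,0.0004,0,0,0],
])

```text
time: 7.9
eef_pos: [546.9, 161.9, 45.3]
tool_rot: [0.631, 0.776, 0.0, 0.0]
ft_force: [0.2, 0.3, -0.2]
grip_width: 0.001
```

Emit:
jog_arm([
  [0.002,0.0004,0,0,0],
  [0.002,0.0004,0,0,0],
])

```text
time: 8.15
eef_pos: [547.4, 162.0, 45.0]
tool_rot: [0.631, 0.776, -0.001, -0.001]
ft_force: [-4.3, -1.5, 3.0]
grip_width: -0.0
```

Emit:
jog_arm([
  [0.002,0.0004,0,0,0],
  [0.002,0.0004,0,0,0],
])

```text
time: 8.4
eef_pos: [547.4, 162.0, 44.7]
tool_rot: [0.63, 0.776, -0.003, -0.002]
ft_force: [-10.6, -1.6, 8.2]
grip_width: 0.001
```

Emit:
jog_arm([
  [0,0,0.003,0,0],
  [0,0,0.006,0,0],
  [0.0005,0,0.009,0,0],
  [0.001,0,0.012,0,0],
])

```text
time: 8.9
eef_pos: [548.0, 162.1, 56.0]
tool_rot: [0.63, 0.776, -0.003, -0.002]
ft_force: [-7.9, -0.3, -0.6]
grip_width: -0.001
```

Run:
```python
from h import *
snap("scene","s6");crop("s6","s6c",270,150,420,270,5)
s=monitor.read_state();print(s["ft_force"],s["eef_pos"])
```

```text
[-8.01283198 -1.7637774   0.41748634] [548.08696243 162.06143269  56.29246811]
```

View pics/s6c.png

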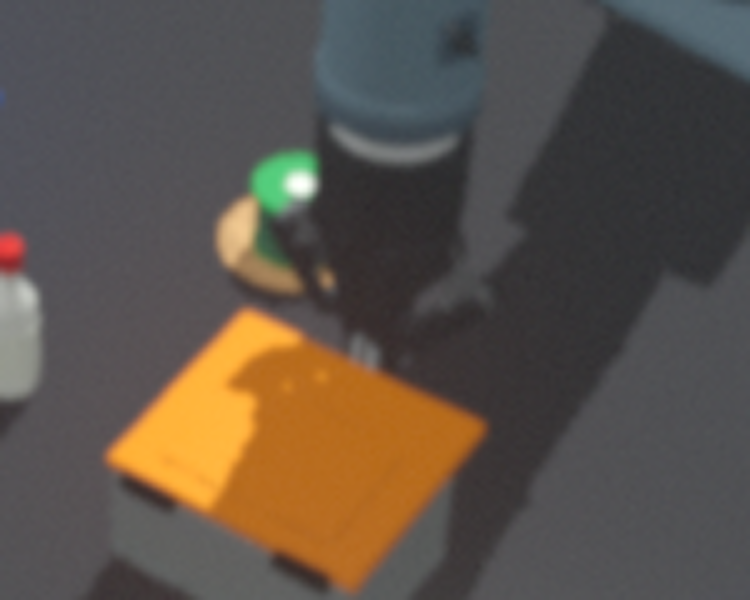

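The near-right lid corner rose about 14 px in the crop, at (247,308), so the lid follows the finger. I'll continue along the arc.

Emit:
jog_arm([
  [0.001,0.0002,0.0075,0,0],
  [0.0022,0.0005,0.0148,0,0],
  [0.004,0.0008,0.022,0,0],
  [0.0062,0.0013,0.029,0,0],
  [0.0088,0.0018,0.036,0,0],
])

```text
time: 9.57
eef_pos: [557.0, 164.0, 92.4]
tool_rot: [0.63, 0.776, -0.003, -0.002]
ft_force: [-9.5, -0.6, 2.6]
grip_width: -0.001
```

Run:
```python
from h import *
snap("scene","s7");crop("s7","s7c",270,150,420,270,5)
s=monitor.read_state();print(s["ft_force"],s["eef_pos"])
```

```text
[-11.50596886  -0.03636522   4.9437301 ] [557.57672712 164.14223558  93.24193794]
```

View pics/s7c.png

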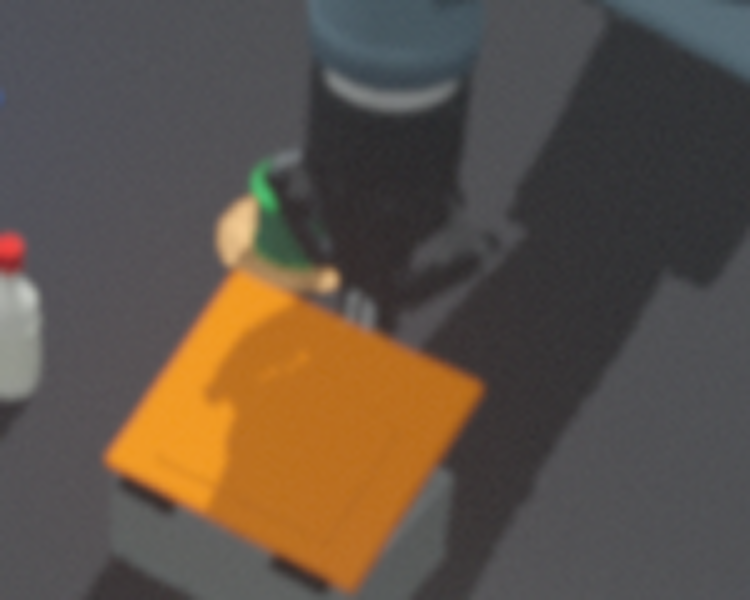

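The lid is up to about 0.4 rad, with its near-right corner at crop (240,270) and the finger still on the lip. I'll carry on.

Emit:
jog_arm([
  [0.0035,0.0008,0.008,0,0],
  [0.0075,0.0016,0.0157,0,0],
  [0.012,0.0026,0.023,0,0],
  [0.017,0.0037,0.03,0,0],
  [0.023,0.0049,0.0365,0,0],
  [0.029,0.0061,0.0425,0,0],
  [0.035,0.0075,0.048,0,0],
  [0.042,0.0089,0.053,0,0],
])

```text
time: 10.62
eef_pos: [603.3, 173.6, 146.6]
tool_rot: [0.631, 0.776, 0.0, 0.0]
ft_force: [-0.1, 0.5, 1.0]
grip_width: -0.001
```

Run:
```python
from h import *
snap("scene","s8");crop("s8","s8c",270,130,420,250,5)
s=monitor.read_state();print(s["ft_force"],s["eef_pos"])
```

```text
[0.79009413 0.16387572 1.23994651] [604.70687316 173.86989538 147.37837025]
```

View pics/s8c.png

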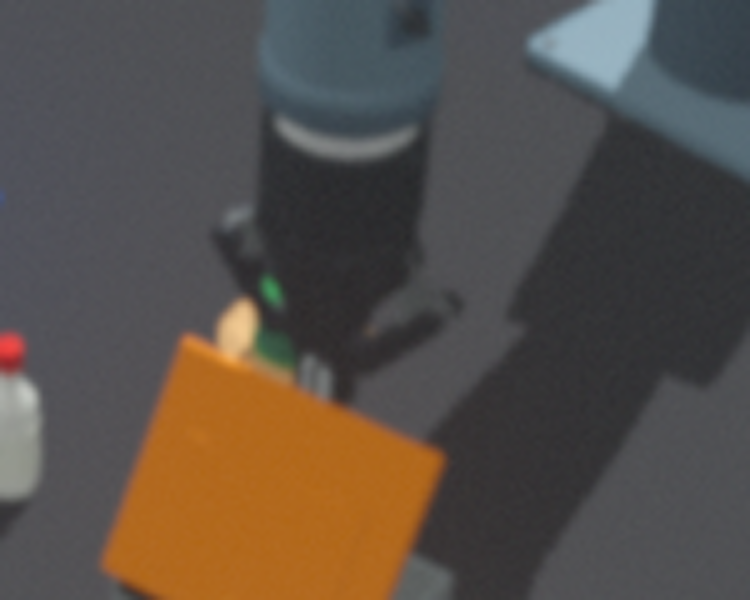

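Emit:
jog_arm([
  [0.011,0.0023,0.003,0,0],
  [0.022,0.0046,0.006,0,0],
  [0.032,0.0068,0.006,0,0],
  [0.042,0.009,0.006,0,0],
  [0.051,0.0109,0.006,0,0],
  [0.06,0.0128,0.006,0,0],
  [0.068,0.0145,0.006,0,0],
  [0.075,0.016,0.006,0,0],
])

```text
time: 11.68
eef_pos: [678.1, 189.5, 152.2]
tool_rot: [0.631, 0.776, -0.0, -0.0]
ft_force: [-0.3, 0.5, 0.1]
grip_width: -0.003
```

Run:
```python
from h import *
snap("scene","s9");crop("s9","s9c",250,110,400,230,5)
s=monitor.read_state();print(s["ft_force"],s["eef_pos"])
```

```text
[0.10224306 0.26431462 0.22900288] [678.79547394 189.58448122 152.24656339]
```

View pics/s9c.png

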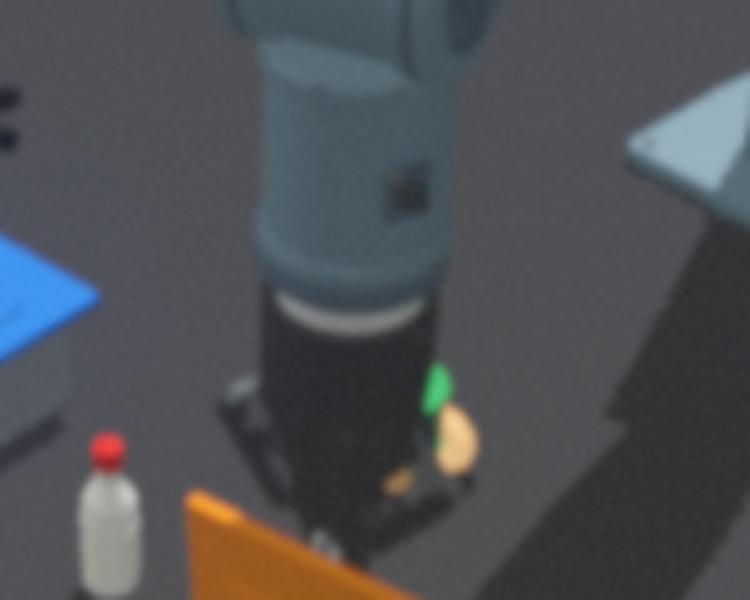

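Emit:
jog_arm([
  [0.006,0.0012,0,0,0],
  [0.012,0.0025,0,0,0],
  [0.016,0.0034,0,0,0],
  [0.016,0.0034,0,0,0],
  [0.016,0.0034,0,0,0],
])

```text
time: 12.35
eef_pos: [693.4, 192.8, 152.2]
tool_rot: [0.631, 0.776, -0.0, -0.0]
ft_force: [0.2, 0.4, -0.4]
grip_width: 0.004
```

Run:
```python
from h import *
snap("scene","s10")
s=monitor.read_state();print(s["ft_force"],s["eef_pos"])
h=np.array([678.5,189.8,60.5]);e=np.array([.978,.2085,0]);l=np.array([-.2085,.978,0]);z=np.array([0,0,1.])
im=cv2.imread("pics/s10.png")
for th,c in((1.76,(255,0,255)),(2.0,(255,255,0))):
    lip=h+125*(-np.cos(th)*e+np.sin(th)*z)
    P=[w2px("scene",q) for q in(h+73*l,lip+73*l,lip-73*l,h-73*l)]; print(th,np.round(P).tolist())
crop("s10","s10c",250,170,400,290,5)
```

```text
[0.3374579  0.26523509 0.01708734] [693.42030616 192.76804038 152.27432334]
1.76 [[340.0, 269.0], [338.0, 238.0], [285.0, 212.0], [291.0, 243.0]]
2.0 [[340.0, 269.0], [331.0, 248.0], [278.0, 221.0], [291.0, 243.0]]
```

View pics/s10c.png

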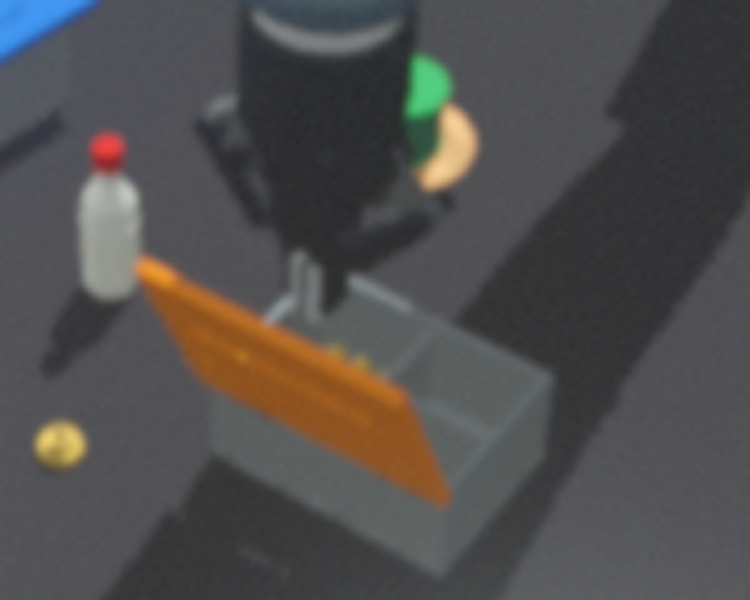

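The lid's lip corner at crop (137,262) is full-image (277,222), which matches the 2.0 rad prediction of (278,221). I'll retreat the arm forward and up.

Emit:
jog_arm([
  [-0.015,-0.003,0,0,0],
  [-0.03,-0.006,0.005,0,0],
  [-0.05,-0.01,0.02,0,0],
  [-0.07,-0.01,0.05,0,0],
  [-0.09,0.03,0.08,0,0],
  [-0.11,0.07,0.1,0,0],
  [-0.13,0.1,0.11,0,0],
  [-0.13,0.1,0.11,0,0],
])

```text
time: 13.4
eef_pos: [561.5, 297.1, 263.6]
tool_rot: [0.628, 0.778, 0.001, -0.001]
ft_force: [0.7, -0.1, -0.8]
grip_width: -0.004
```

Run:
```python
from h import *
snap("scene","s11");snap("top","t11")
s=monitor.read_state();print(s["time"],s["ft_force"],s["eef_pos"],abs(s["joint_velocities"]).max())
crop("s11","s11c",200,130,400,280,4);crop("t11","t11c",180,140,400,295,3.6)
```

```text
13.5 [-0.13216971  0.06197363 -0.56519965] [563.62492823 292.3446592  262.31032647] 0.02277724697661276
```

View pics/s11c.png

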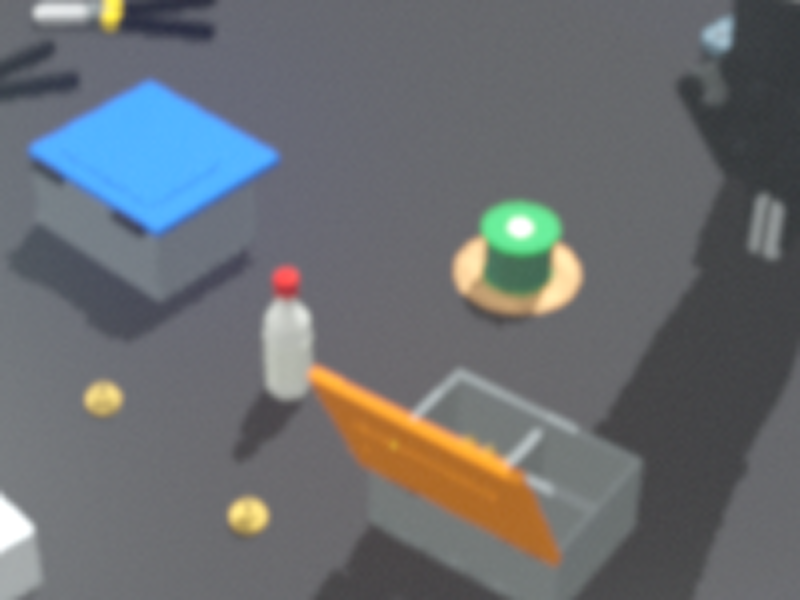

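View pics/t11c.png

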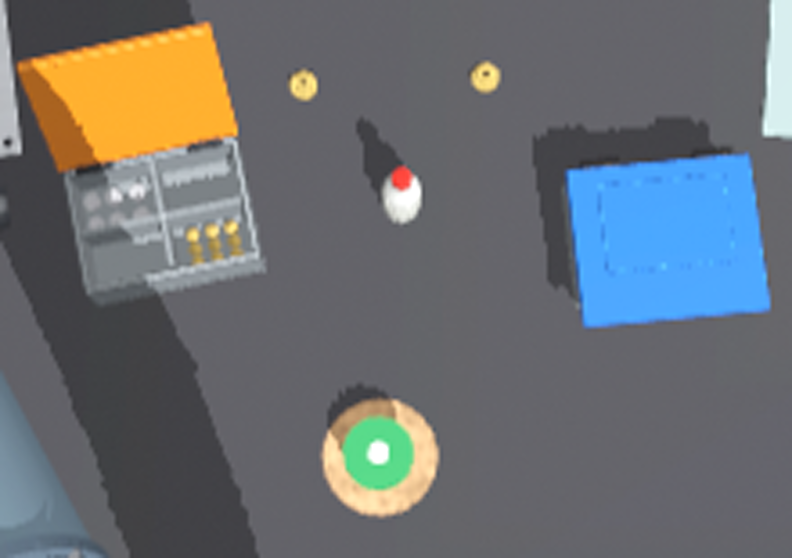

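Both views show the orange lid leaning back, with its lip corner at scene crop (312,372). The spool is centred on the mat at top crop (378,453), the blue lid is shut, the glue bottle and nuts are undisturbed, and the arm is clear.

```bash
python3 -c "
from workcell import hand_in
print(hand_in())"
```

```text
the job is handed in; nothing more can be done
None
```

The spool stands on the cork mat and the orange lid leans open on its own. I handed the job in at about 13.5 s of the 72 s allowed; no verdict is reported.

- **Spool:** I loosely caged it between the fingers, opened to 60 mm, and pushed it along the bench onto the mat. It was not gripped or lifted. Both cameras put its centre about 1 mm from the mat's centre; the limit is 19 mm.
- **Orange lid:** I pressed the shut fingers against the front edge of the lip with about 10 N. Friction carried the lid up, and I followed its arc until it tipped over. The lip corner appeared at pixel (277,222), against (278,221) predicted for the 2.0 rad stop, and it stayed leaning back after the arm left.
- **Last checks:** The blue lid is shut, and the glue bottle and nuts look undisturbed. The arm touches nothing, with force readings at noise level. I did not check the driver, pliers and cutters closely at the end, but the arm did not go near them at bench height.

The two cameras disagreed by 2–4 mm on absolute positions, so I averaged them. No check failed.

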